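# Unlock the lever press and hold its lock open

### The job

The lever press is locked: take the one of the three keys in the rack that fits the lock on its base, ease it down past the sticky pins until its collar sits on the lock face, then turn it a full quarter turn clockwise (seen from above). The lock springs back, so finish while still gripping the key and holding it turned, so that the bolt stays drawn and I can lift the handle. Leave the other two keys in the rack and everything else on the table where it is.

Things in the scene. Friction and masses are not known exactly. Their poses are not given: they have to be found in the camera images.
- press: dark cast iron lever press, fixed. Base 400 x 130 x 25 mm; head and ram, 165 mm, and column, 290 mm along its +x from the origin, up to 340 mm high. On the front (-x) end of the base a grey lock case 60 (x) x 56 (y) mm, its flat top (lock face) 80 mm above the table. Origin on the table, on the vertical axis of the lock; z up
- keyhole (a point): centre of the keyhole in the lock face, 80 mm above the table; axes as the press: x along the keyhole's long side. It is 20 mm (x) by 8 mm (y), through a fixed 8 mm plate; a steel ring (outer diameter 50, inner 36, 3 mm high) lies round it. Below turns the plug with a slot 20 x 7.4 mm, down to 30 mm below the face. The key turns only when home within 2 to 3 mm, its bit below the plate
- plug (a joint): angle of the plug: 0 at rest, slot in line with the keyhole; grows clockwise seen from above; stop at 1.62 rad. A spring turns it back to 0 (0.02 N m at 0, 0.07 N m at a quarter turn); the key has 0.1 rad of play in it. Two sticky sprung pins stand 3 mm into the ends of its slot, 17 mm below the face, and take about 5 to 15 N of downward push to pass
- bolt (a joint): draw of the chrome lock bolt (10 mm thick, 40 mm above the table) out of the staple under the handle: 0 locked, 0.018 m at a quarter turn of the plug
- rack: dark steel key rack, fixed: a plate 60 (x) x 200 (y) mm, its top 55 mm above the table, on two end legs. Three slots 10 (x) x 26 (y) mm at y = -62, 0 and +62 mm; a key hangs in each by its collar, its x axis along the rack's y, and lifts straight up. Origin on the table under the middle
- key_mid: middle-sized steel key, the one that fits; 80 g. Origin on its axis under the collar (55 mm above the table in the rack; level with the lock face when home), z up. Collar 20 mm wide, 4 thick; round flat bow above, 38 mm wide (x), 10 thick (y), top 41 mm above the origin. Below: neck 10 mm long, bit 18 (x) x 6 (y) mm, 16 tall, last 4 mm tapered; tip at -26 mm. Same either way round
- key_small: smallest steel key of the same pattern: bow 30 mm diameter, 8 mm thick; bit 13 mm wide, 5 mm thick; its neck is too short to turn in this lock. Origin and axes as key_mid. Stays in the rack
- key_large: largest steel key of the same pattern: bow 46 mm diameter, 12 mm thick; bit 23 mm wide, 7.5 mm thick, too wide for this keyhole. Origin and axes as key_mid. Stays in the rack
- sleeve_0: brushed silver lead sleeve, a tube 15 mm diameter, 40 mm long, standing on end; origin at the centre of its foot. Bystander
- sleeve_1: the same, 46 mm long. Bystander
- sleeve_2: the same, 52 mm long. Bystander
- barrel_half: green plastic half of a pencil barrel, 110 mm long, 20 mm wide, 10 mm high, lying hollow side down; origin in the middle of its underside, x along it. Bystander
- tweezer_block: steel block 45 x 80 x 38 mm with three tweezers standing in it up to 110 mm high; origin in the middle of its underside. Bystander
- jar: round open glass jar with a cork bottom, 70 mm diameter, 87 mm high; origin in the middle of its underside. Bystander
- driver: screwdriver with a black handle, 170 mm long, lying on the table, x along it; origin in the middle of its underside. Bystander
- handle_staple (a point): point on the press's long chrome handle (14 mm thick, stowed down and locked), over the staple that the lock bolt holds: 77 mm beside the lock's axis on the press's +y side, 113 mm above the table; from here the handle rises along the press's +x towards the head, and its black grip falls 80 mm further forward

How it is judged:
On the way, in this order (a step that is already met when the one before it is completed fails the run):
1. the middle-sized key is lifted out of the rack in the fingers (height (world z) of key_mid above 0.086 m and contact force between the fingers and key_mid above 1 N), for 0.1 s.
2. the key is fully down in the lock, upright, not yet turned (z of key_mid in the frame of keyhole below 0.004 m and horizontal distance between key_mid and keyhole below 0.004 m and angle between key_mid's own z axis and vertical below 0.12 rad and value of joint plug below 0.5 rad), for 0.1 s.
3. the plug is a quarter turn round (value of joint plug above 1.3 rad and z of key_mid in the frame of keyhole below 0.004 m), for 0.3 s.
At the end, for the whole second after the job is handed in: the middle key, in the fingers' grip, stands upright (7 degrees) fully down in the keyhole (4 mm), the plug is held at least 1.3 rad clockwise with the bolt drawn 14 mm or more; the other keys are within 15 mm and the bystanders within 30 mm of where they were (all of step 3 and value of joint bolt above 0.014 m and horizontal distance between key_mid and keyhole below 0.004 m and angle between key_mid's own z axis and vertical below 0.12 rad and contact force between the fingers and key_mid above 1 N and distance of each of key_small, key_large from where it was at the start of the episode below 0.015 m and distance of each of sleeve_0, sleeve_1, sleeve_2, barrel_half, tweezer_block, jar, driver from where it was at the start of the episode below 0.03 m); the arm keeps its last pose, push and grip.
It fails at once if one of the other keys is taken from the rack (distance of any of key_small, key_large from where it was at the start of the episode above 0.02 m).
It fails at once if a bystander is knocked away (distance of any of sleeve_0, sleeve_1, sleeve_2, barrel_half, tweezer_block, jar, driver from where it was at the start of the episode above 0.04 m).
It also fails if it takes over 51 s, if anything falls off the work surface, if the arm or the gripper's body presses on something with over 40 N, if the wrist force passes 120 N, or if a joint passes its speed limit or range.

### The arm

A 6-joint arm with a two-finger parallel gripper is mounted at the origin on the work surface. World frame = base frame: x ahead of the robot, y to its left, z up, the work surface at z = 0. Lengths are in m, angles in rad, forces in N, time in s.
With the tool pointing down it reaches from about 0.4 to 0.825 m from the base axis. Payload 7 kg.
Tool frame: the origin (TCP) lies at the very end of the fingers, on their centre line; the grasp point (between the pads) lies arm.hold_point_z behind it (arm.hold_point_z is the distance from the TCP to the grasp point, in m); z points along the fingers, y is the line along which they close (so a half turn about z gives the same grasp; the last joint's range is limited). The gripper opens to 88 mm and grips with 3 to 60 N. Pads are 19 mm wide; open, the fingers measure 130 mm over their backs; the gripper's body (78 mm by 193 mm) begins 47 mm behind the grasp point.
Start: joints at [1.451, 0.359, 0.012, 0, -1.224, -0.288], TCP at [0.268, 0.62, 0.227] pointing down, gripper open.
Joint ranges: [-3.07, 3.07], [-1.43, 2.12], [-1.02, 1.25], [-3.03, 1.67], [-3.05, -0], [-3.03, 3.03]. Speed limits (rad/s): [2.39, 2.39, 3.01, 3.14, 3.14, 3.14].

### API

Orientations are given as [roll, pitch, yaw] about the fixed x, y, z axes, in that order (R = Rz(yaw) Ry(pitch) Rx(roll)).
In Python, from station import arm gives the robot as it stands.
- The arm moves only by the tool advance, called after ">>>" as name(argument=value, ...), one argument or row to a line, values as JSON. Schema: {"type":"object","properties":{"plan":{"type":"string"},"squeeze":{"type":"number"},"only":{"type":"string"},"quiet":{"type":"boolean"},"lines":{"type":"string"}},"required":["plan"],"additionalProperties":false}. plan is a string of 1 to 20 rows, parted by a bar, with the numbers parted by commas; each row has 5 numbers: the finger opening in m, then dx, dy, dz in normalised numbers (1 is 1 m), then a turn about the tool's z in fractions of the full range, 1 being 2 pi rad; each row is the pose to reach, as a shift and turn from the pose commanded when the call began, along the tool's axes at that moment; what a row does not reach only later rows make up. A row lasts 1/12 s, in which the tool goes at most 0.0417 m and 0.125 rad, less where a joint would pass 70% of its speed; a pose out of reach is approached as far as the arm can. The fingers move at their own pace and stop on an object; squeeze is the grip in N (left out, the last holds). Time passes only in rows, so rows that do not move let the fingers close. The tool returns the time, the measured TCP pose, the force, the opening and the grip force at its end. only (a regular expression) keeps the lines of the reply that match it, lines (a string "A,B") keeps lines A to B, and quiet returns only ok. A shift or turn number past 1, either way, is cut back to 1. Input that does not fit is refused with a message, and nothing moves.
- arm.get_state(): the state, without advancing time (a new reading comes with each control period).
- arm.grab_frame(name): name is "side" or "top" or "wrist"; returns the picture (420x560x3 uint8, red, green, blue); there is no depth.
- arm.camera_params(name): a dict with "fx", "fy", "cx", "cy" (pixels), "D" ([k1, k2, p1, p2, k3] as OpenCV has them; the pictures are not rectified), "T" (4x4, takes a point from camera to world coordinates); the wrist camera has in their place "hand_eye" (4x4, takes a point from camera to tool coordinates, whose origin is the TCP and whose axes are the flange's). Camera axes: x right, y down, z forward; pixel columns grow to the right and rows downward; lengths in m; the calibration is good to about 2 mm. A picture is of the moment at which its call begins: read the wrist's pose just before it. camera_params takes no time and is no camera call.
- arm.job_done(): hands the job in; it is judged then, once.
The state is a dict: "t": time; "q": joint angles; "qd": joint speeds; "joint_efforts": joint torques, N m; "eef_pos": TCP position; "ee_rot": TCP orientation; "force": force on the tool from outside, world axes, zero at the start; "moment": the same for the moment, N m; "width": finger opening in m; "gripper_force": force on a finger pad.
Only numpy, scipy, OpenCV 4.12 (cv2) and the standard library are available. Lean on these libraries where they do the work, as an engineer would, in place of code of your own. Each camera call takes 0.05 s, during which the arm holds its last target. There are 200 camera calls.

## Working session

There is one attempt and no reset: what is moved stays moved. The work goes in short steps, Python scripts to look and compute and a tool call to move; the robot and the scene stay as the last step left them, time stands still between calls to the robot, and variables do not carry over. Pictures are saved under pics/ and viewed, at most 10 in all, crops included, and the job is handed in when it is done.

```bash
mkdir -p pics; ls; python3 - <<'E'
from station import arm
import cv2,numpy as np
np.set_printoptions(precision=4,suppress=True)
s=arm.get_state();print(s['t'],s['eef_pos'],s['ee_rot'],s['width'],arm.hold_point_z)
for n in("top","side","wrist"):
    cv2.imwrite(f"pics/{n}0.png",arm.grab_frame(n)[...,::-1]);print(n,arm.camera_params(n))
a=cv2.imread("pics/top0.png");b=cv2.imread("pics/side0.png")
cv2.imwrite("pics/both0.png",cv2.resize(np.vstack([a,b]),None,fx=.71,fy=.71))
E
```

```text
pics
0.0 [0.2675 0.6192 0.2256] [ 3.1399 -0.0001 -0.4079] 0.08764748057043241 0.0188
top {'fx': 482.5256299322955, 'fy': 482.5256299322955, 'cx': 272.1965657448548, 'cy': 206.1074389917748, 'D': array([0.0395, 0.    , 0.    , 0.    , 0.    ]), 'T': array([[ 0.0184, -0.9974,  0.0697,  0.4467],
       [-0.9998, -0.0179,  0.007 ,  0.0696],
       [-0.0058, -0.0698, -0.9975,  1.3406],
       [ 0.    ,  0.    ,  0.    ,  1.    ]])}
side {'fx': 450.20814003939387, 'fy': 450.20814003939387, 'cx': 279.692815369401, 'cy': 214.16711404370406, 'D': array([0.0142, 0.    , 0.    , 0.    , 0.    ]), 'T': array([[ 0.8832, -0.2971,  0.3628,  0.1134],
       [-0.4689, -0.5493,  0.6916, -0.7154],
       [-0.0061, -0.781 , -0.6245,  0.7901],
       [ 0.    ,  0.    ,  0.    ,  1.    ]])}
wrist {'fx': 329.22580862695173, 'fy': 329.22580862695173, 'cx': 280.89991801166235, 'cy': 212.13454550226945, 'D': array([-0.0229,  0.    ,  0.    ,  0.    ,  0.    ]), 'hand_eye': array([[-0.0001, -0.9606, -0.2781,  0.0751],
       [ 1.    , -0.0001, -0.    , -0.0003],
       [-0.    , -0.2781,  0.9606, -0.1583],
       [ 0.    ,  0.    ,  0.    ,  1.    ]])}
```

View pics/top0.png

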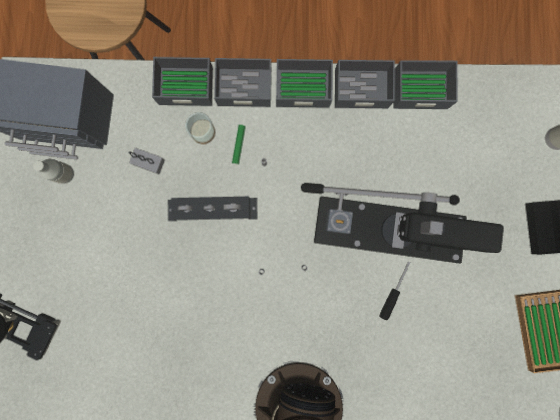

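View pics/side0.png

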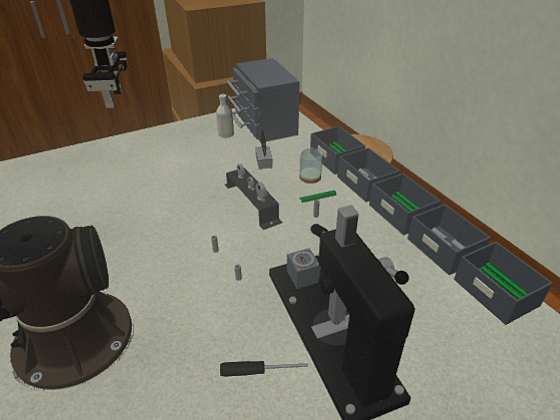

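The top view shows the rack at about (212,208) with keys at x≈184, 210 and 233, the lock case at (340,221), the jar at (201,128), and the sleeves at (264,161), (262,271) and (304,267). The side view shows the rack at (252,195) and the lock at (302,263). Next I'll turn these into coordinates.

```bash
cat > h.py <<'E'
from station import arm
import cv2,numpy as np
from scipy.spatial.transform import Rotation as R
np.set_printoptions(precision=4,suppress=True)
def camT(n,s=None):
    p=arm.camera_params(n)
    if n!="wrist": return p,p["T"]
    s=s or arm.get_state();T=np.eye(4);T[:3,:3]=R.from_euler('xyz',s['ee_rot']).as_matrix();T[:3,3]=s['eef_pos']
    return p,T@p["hand_eye"]
def ray(n,uv,T=None):
    p,T0=camT(n); T=T0 if T is None else T
    K=np.array([[p['fx'],0,p['cx']],[0,p['fy'],p['cy']],[0,0,1]])
    x=cv2.undistortPoints(np.array(uv,float).reshape(-1,1,2),K,p['D'])[:,0]
    return T[:3,3],np.c_[x,np.ones(len(x))]@T[:3,:3].T
def plane(n,uv,z,T=None):
    o,d=ray(n,uv,T);return o+d*((z-o[2])/d[:,2])[:,None]
def tri(rs):  # list of (o,d) -> point, residual
    A=0;b=0
    for o,d in rs:
        d=d/np.linalg.norm(d);P=np.eye(3)-np.outer(d,d);A=A+P;b=b+P@o
    x=np.linalg.solve(A,b);return x,[np.linalg.norm(np.cross(x-o,d/np.linalg.norm(d))) for o,d in rs]
def totool(dw):
    s=arm.get_state();return R.from_euler('xyz',s['ee_rot']).as_matrix().T@np.array(dw)
E
python3 - <<'E'
from h import *
print("keys",plane("top",[(184,208),(210,208),(233,207)],.08))
print("rack corners z.055",plane("top",[(168,198),(256,197),(168,220),(257,217)],.055))
print("lock",plane("top",[(340,221)],.08), "sleeves",plane("top",[(264,161),(262,271),(304,267)],.045))
print("side lock",plane("side",[(302,259)],.08),tri([ (lambda o,d:(o,d[0]))(*ray("side",[(302,260)])),(lambda o,d:(o,d[0]))(*ray("top",[(340,221)]))]))
a=cv2.imread("pics/top0.png")[180:250,155:385]; b=cv2.imread("pics/side0.png")[150:290,210:330]
w=cv2.imread("pics/wrist0.png")
o=np.zeros((600,800,3),np.uint8)
o[:210,:690]=cv2.resize(a,(690,210),interpolation=3);o[215:215+385,:330]=cv2.resize(b,(330,385),interpolation=3);o[215:555,340:793]=cv2.resize(w,(453,340));cv2.imwrite("pics/c1.png",o)
E
```

```text
keys [[0.5256 0.3092 0.08  ]
 [0.5269 0.2413 0.08  ]
 [0.5306 0.1811 0.08  ]]
rack corners z.055 [[0.5532 0.3575 0.055 ]
 [0.5601 0.1225 0.055 ]
 [0.4944 0.3555 0.055 ]
 [0.5067 0.1187 0.055 ]]
lock [[ 0.499  -0.0991  0.08  ]] sleeves [[ 0.6593  0.1032  0.045 ]
 [ 0.3634  0.1027  0.045 ]
 [ 0.3761 -0.009   0.045 ]]
side lock [[ 0.4945 -0.0951  0.08  ]] (array([ 0.4963, -0.0979,  0.0788]), [np.float64(0.003014661208961948), np.float64(0.0030146612089619936)])
```

View pics/c1.png

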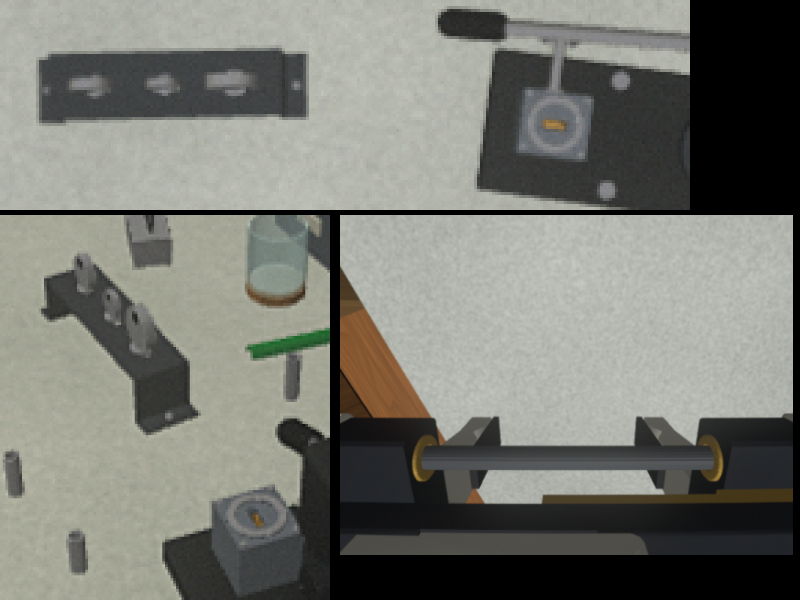

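The composite shows three bow sizes, the same in both views: left is middle-sized, centre is smallest, right is largest. So key_mid is the left one, near (0.526, 0.307). The keyhole is near (0.497, -0.098), with press +x pointing roughly along world -y. Moving above key_mid for a close look.

Careful with the scale: turns go in shares of 2 pi rad. That gives: -2.02 rad / 6.2832 = -0.3215.

>>> advance(
  plan="0.087,0.361,0.184,0.02,-0.3215 | 0.087,0.361,0.184,0.02,-0.3215 | 0.087,0.361,0.184,0.02,-0.3215 | 0.087,0.361,0.184,0.02,-0.3215 | 0.087,0.361,0.184,0.02,-0.3215 | 0.087,0.361,0.184,0.02,-0.3215 | 0.087,0.361,0.184,0.02,-0.3215 | 0.087,0.361,0.184,0.02,-0.3215 | 0.087,0.361,0.184,0.02,-0.3215 | 0.087,0.361,0.184,0.02,-0.3215 | 0.087,0.361,0.184,0.02,-0.3215 | 0.087,0.361,0.184,0.02,-0.3215 | 0.087,0.361,0.184,0.02,-0.3215 | 0.087,0.361,0.184,0.02,-0.3215 | 0.087,0.361,0.184,0.02,-0.3215 | 0.087,0.361,0.184,0.02,-0.3215 | 0.087,0.361,0.184,0.02,-0.3215 | 0.087,0.361,0.184,0.02,-0.3215 | 0.087,0.361,0.184,0.02,-0.3215",
)

```text
t: 1.73
eef_pos: [0.526, 0.3074, 0.2063]
ee_rot: [-3.141, 0.0, 1.61]
force: [-0.3, -0.5, 1.0]
width: 0.0869
gripper_force: 0.0
```

```bash
python3 - <<'E'
from h import *
s=arm.get_state();im=arm.grab_frame("wrist");cv2.imwrite("pics/w1.png",im[...,::-1]);np.save("w1.npy",camT("wrist",s)[1])
print(s['q'],s['eef_pos'],s['ee_rot'])
E
```

```text
[ 0.8491  0.2655 -0.1685 -0.0001 -1.1372  2.3316] [0.526  0.3074 0.2063] [-3.1412  0.0002  1.6099]
```

View pics/w1.png

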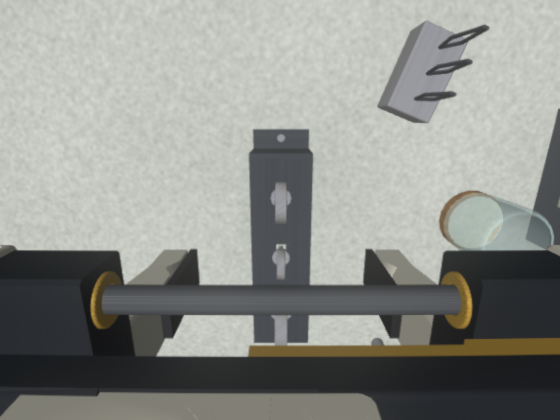

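Wrist view: the rack lies vertically in the image, with key_mid at (281,198), key_small at (281,260) and key_large at (281,325) under the tool bar. I'll take a second wrist view shifted toward key_mid for parallax, plus a closer crop.

>>> advance(
  plan="0.087,-0.03,0,0.02,0 | 0.087,-0.06,0,0.04,0 | 0.087,-0.06,0,0.04,0 | 0.087,-0.06,0,0.04,0",
)

```text
t: 2.12
eef_pos: [0.528, 0.2459, 0.1655]
ee_rot: [-3.14, 0.001, 1.609]
force: [-0.1, 0.3, 1.5]
width: 0.0873
gripper_force: 0.0
```

```bash
python3 - <<'E'
from h import *
s=arm.get_state();im=arm.grab_frame("wrist");cv2.imwrite("pics/w2.png",im[...,::-1]);np.save("w2.npy",camT("wrist",s)[1])
a=cv2.imread("pics/w1.png")[120:270,235:330];b=im[...,::-1]
# where key_mid should show in view 2
p,T=camT("wrist",s);K=np.array([[p['fx'],0,p['cx']],[0,p['fy'],p['cy']],[0,0,1]])
X=plane("wrist",[(281,198)],.06,np.load("w1.npy"));Ti=np.linalg.inv(T);print(X)
uv=cv2.projectPoints(X,cv2.Rodrigues(Ti[:3,:3])[0],Ti[:3,3],K,p['D'])[0].ravel();print(uv)
u,v=uv.astype(int);y0=max(0,v-60);b=b[y0:y0+150,u-47:u+48];print("crop origin",u-47,y0)
cv2.imwrite("pics/c2.png",np.hstack([cv2.resize(a,(380,600),interpolation=2),cv2.resize(b,(380,600),interpolation=2)]))
E
```

```text
[[0.5262 0.3085 0.06  ]]
[281.6289 133.6454]
crop origin 234 73
```

View pics/c2.png

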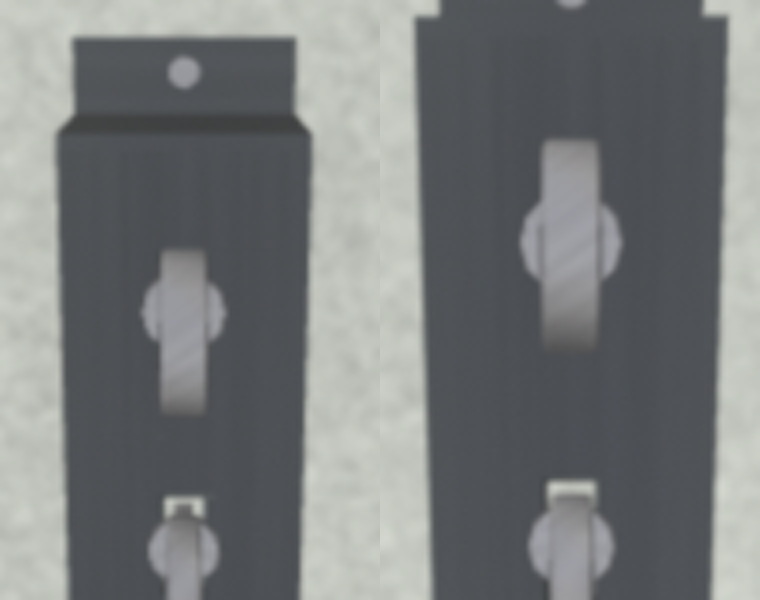

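Left crop: key_mid's collar is centred at (281,198.5) in view 1. Right crop: it's at (281.7,133.8) in view 2. The bow's flat faces run along the rack.

```bash
python3 - <<'E'
from h import *
T1,T2=np.load("w1.npy"),np.load("w2.npy")
def r(uv,T): o,d=ray("wrist",[uv],T);return o,d[0]
print("collar",tri([r((281,198.5),T1),r((281.75,133.75),T2)]))
print(plane("wrist",[(281,198.5)],.059,T1),plane("wrist",[(281.75,133.75)],.059,T2))
# rack far plate corners, from both
print("cornerL",tri([r((235+57/4,120+133/4),T1),r((234+35/4,73+16/4),T2)]))
print("cornerR",tri([r((235+312/4,120+133/4),T1),r((234+348/4,73+16/4),T2)]))
# rack edges in the plate plane for yaw (view 1, v from 160 to 260)
for uvs in ([(235+57/4,120+133/4),(235+70/4,120+600/4)],[(235+312/4,120+133/4),(235+299/4,120+600/4)]):
    P=plane("wrist",uvs,.055,T1);d=P[0]-P[1];print("edge",P,np.arctan2(d[1],d[0]))
s=arm.get_state();print(s['eef_pos'],s['ee_rot'],s['q'])
E
```

```text
collar (array([0.5262, 0.3085, 0.0621]), [np.float64(4.662174183769474e-05), np.float64(4.6621741837750916e-05)])
[[0.5262 0.3078 0.059 ]] [[0.5263 0.3084 0.059 ]]
cornerL (array([0.4951, 0.3492, 0.0565]), [np.float64(1.5492994732142106e-06), np.float64(1.5492994732320678e-06)])
cornerR (array([0.5543, 0.3514, 0.0562]), [np.float64(9.609298067775114e-05), np.float64(9.609298067767688e-05)])
edge [[0.495  0.349  0.055 ]
 [0.4998 0.2297 0.055 ]] 1.6110048010455682
edge [[0.5543 0.3513 0.055 ]
 [0.5589 0.2319 0.055 ]] 1.6089218293785568
[0.5288 0.2471 0.1666] [-3.1416  0.0003  1.6099] [ 0.7722  0.2562 -0.2784  0.0003 -1.0364  2.4085]
```

Collar height (62 vs 59 mm) and plate height (56 vs 55 mm) both check out, and the yaw matches. Going to the key and gripping.

>>> advance(
  plan="0.06,0.03,0,0,0 | 0.06,0.061,0,0,0 | 0.06,0.061,0,0.03,0 | 0.06,0.061,0,0.06,0 | 0.06,0.061,0,0.085,0 | 0.06,0.061,0,0.1045,0 | 0.06,0.061,0,0.1045,0 | 0.06,0.061,0,0.1045,0",
  squeeze=30,
)

```text
t: 2.83
eef_pos: [0.5261, 0.3092, 0.062]
ee_rot: [-3.141, 0.001, 1.613]
force: [0.1, 0.1, 1.0]
width: 0.0602
gripper_force: 0.0
```

>>> advance(
  plan="0,0,0,0,0 | 0,0,0,0,0 | 0,0,0,0,0 | 0,0,0,0,0 | 0,0,0,0,0 | 0,0,0,0,0 | 0,0,0,0,0 | 0,0,0,0,0 | 0,0,0,0,0",
  squeeze=40,
)

```text
t: 3.58
eef_pos: [0.5261, 0.3085, 0.0621]
ee_rot: [-3.142, 0.0, 1.612]
force: [-0.6, -1.4, 1.3]
width: 0.0096
gripper_force: 40.0
```

Gripped at 9.6 mm opening, with 40 N. Lifting, then moving toward the lock.

>>> advance(
  plan="0,0,0,-0.02,0 | 0,0,0,-0.05,0 | 0,0,0,-0.09,0 | 0,0,0,-0.13,0 | 0,0,0,-0.14,0 | 0,0,0,-0.14,0",
)

```text
t: 4.08
eef_pos: [0.5278, 0.3099, 0.2067]
ee_rot: [3.136, -0.005, 1.613]
force: [0.1, 1.1, -1.2]
width: 0.0099
gripper_force: 40.0
```

>>> advance(
  plan="0,-0.04,-0.005,0,0 | 0,-0.08,-0.01,0,0 | 0,-0.12,-0.015,0,0 | 0,-0.16,-0.02,0,0 | 0,-0.2,-0.025,0,0.008 | 0,-0.24,-0.03,0,0.0159 | 0,-0.28,-0.035,0,0.0215 | 0,-0.32,-0.04,0,0.0215 | 0,-0.357,-0.044,0,0.0215 | 0,-0.357,-0.044,0,0.0215 | 0,-0.357,-0.044,0,0.0215 | 0,-0.357,-0.044,0,0.0215 | 0,-0.357,-0.044,0,0.0215",
)

```text
t: 5.17
eef_pos: [0.4969, -0.0493, 0.2016]
ee_rot: [-3.141, 0.0, 1.478]
force: [0.2, -0.5, -2.0]
width: 0.0097
gripper_force: 40.0
```

```bash
python3 - <<'E'
from h import *
s=arm.get_state();im=arm.grab_frame("wrist");cv2.imwrite("pics/w3.png",im[...,::-1]);np.save("w3.npy",camT("wrist",s)[1]);print(s['eef_pos'],s['ee_rot'],s['q'])
E
```

```text
[ 0.4969 -0.0493  0.2016] [-3.141   0.      1.4778] [ 0.2952  0.0871 -0.4034 -0.0002 -1.0808  2.7535]
```

>>> advance(
  plan="0,-0.03,0,0,0 | 0,-0.045,0,0,0 | 0,-0.045,0,0,0 | 0,-0.045,0,0,0",
)

```text
t: 5.55
eef_pos: [0.4928, -0.0943, 0.2019]
ee_rot: [-3.141, -0.0, 1.477]
force: [-0.0, -0.0, -0.2]
width: 0.0101
gripper_force: 40.0
```

```bash
python3 - <<'E'
from h import *
s=arm.get_state();im=arm.grab_frame("wrist");cv2.imwrite("pics/w4.png",im[...,::-1]);np.save("w4.npy",camT("wrist",s)[1]);print(s['eef_pos'],s['ee_rot'],s['q'])
a=cv2.imread("pics/w3.png");b=cv2.imread("pics/w4.png")
cv2.imwrite("pics/c3.png",np.hstack([cv2.resize(x[60:360,180:380],(400,600),interpolation=2) for x in(a,b)]))
E
```

```text
[ 0.4928 -0.0943  0.2019] [-3.1413 -0.      1.4774] [ 0.2032  0.0909 -0.3986 -0.0001 -1.0815  2.8451]
```

View pics/c3.png

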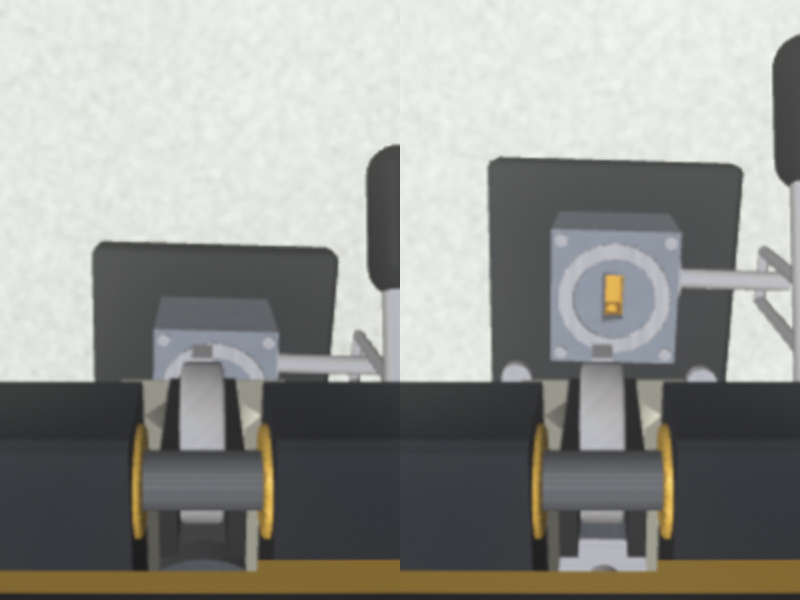

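Left (w3): the lock is partly hidden. Right (w4): the ring is centred at crop (614,298), which is pixel (287,209), the gold keyhole is clear at about (286.5,208), and the held key's tip is at about (281,235). One more view, shifted, will give me height and yaw.

>>> advance(
  plan="0,-0.025,0,0,0 | 0,-0.025,0,-0.03,0 | 0,-0.025,0,-0.03,0 | 0,-0.025,0,-0.03,0",
)

```text
t: 5.93
eef_pos: [0.4917, -0.1188, 0.2336]
ee_rot: [3.138, -0.001, 1.478]
force: [-0.4, 0.0, -1.4]
width: 0.01
gripper_force: 40.0
```

```bash
python3 - <<'E'
from h import *
s=arm.get_state();im=arm.grab_frame("wrist");cv2.imwrite("pics/w5.png",im[...,::-1]);np.save("w5.npy",camT("wrist",s)[1]);print(s['eef_pos'],s['ee_rot'])
res=[]
for n in("w4","w5"):
    im=cv2.imread(f"pics/{n}.png");T=np.load(n+".npy");hsv=cv2.cvtColor(im,cv2.COLOR_BGR2HSV)
    m=cv2.inRange(hsv,(8,110,60),(30,255,255));m[300:]=0;m[:,:240]=0;m[:,330:]=0;m[250:]=0
    cnt=max(cv2.findContours(m,0,2)[0],key=cv2.contourArea);print(n,"gold",cv2.boundingRect(cnt),cv2.minAreaRect(cnt))
    g=cv2.cvtColor(im,cv2.COLOR_BGR2GRAY)
    x,y,w,h=cv2.boundingRect(cnt);cx,cy=x+w//2,y+h//2
    sub=cv2.resize(g[cy-50:cy+50,cx-50:cx+50],None,fx=4,fy=4,interpolation=2)
    # case top corner screws/ring via adaptive threshold -> ellipse
    t=cv2.adaptiveThreshold(sub,255,0,0,101,-6)
    best=[]
    for c in cv2.findContours(t,cv2.RETR_LIST,1)[0]:
        if len(c)>60:
            e=cv2.fitEllipse(c)
            if 60<min(e[1]) and max(e[1])<300 and min(e[1])/max(e[1])>.75: best.append(((e[0][0]-1.5)/4+cx-50,(e[0][1]-1.5)/4+cy-50,*[q/4 for q in e[1]]))
    print("ell",np.array(best))
crop=cv2.resize(cv2.imread("pics/w5.png")[60:360,180:380],(400,600),interpolation=2)
z4=cv2.resize(cv2.imread("pics/w4.png")[165:255,250:320],(400,514),interpolation=2)
o=np.zeros((600,800,3),np.uint8);o[:,:400]=crop;o[:514,400:]=z4;cv2.imwrite("pics/c4.png",o)
E
```

```text
[ 0.4917 -0.1188  0.2336] [ 3.1383 -0.0006  1.4782]
w4 gold (283, 198, 8, 19) ((286.5, 207.0), (18.0, 7.0), 90.0)
ell [[286.3179 208.9019  39.8018  42.1218]]
w5 gold (280, 165, 9, 19) ((283.9289245605469, 173.9949188232422), (7.409693241119385, 18.381738662719727), 4.085616588592529)
ell [[283.9455 174.9865  38.1272  38.8181]]
```

View pics/c4.png

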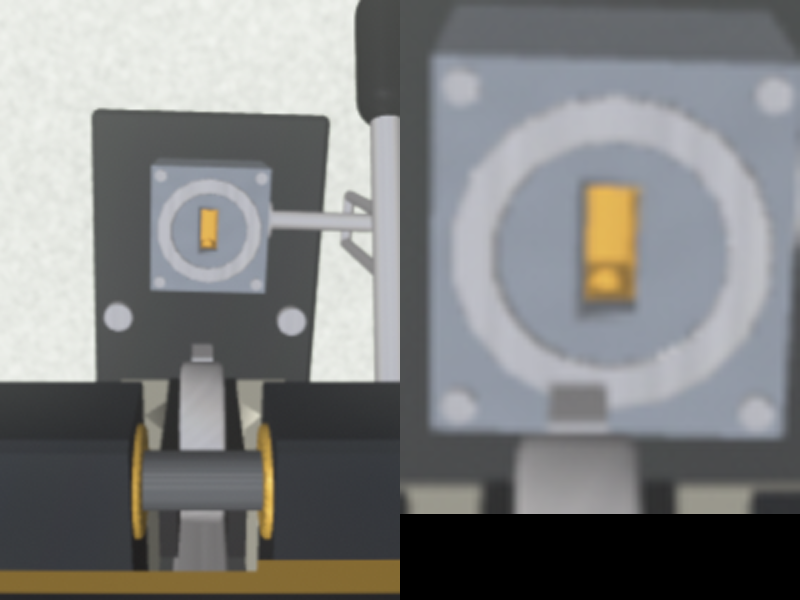

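Left: in w5 the ring centre is at (284,175). Right: in the w4 zoom the case screws are at crop (461,88), (775,97), (459,408) and (756,413), the keyhole is centred at about (608,250) → (286.4,208.8), and the key bit is at (578,382–422).

```bash
python3 - <<'E'
from h import *
T4,T5=np.load("w4.npy"),np.load("w5.npy")
def r(uv,T): o,d=ray("wrist",[uv],T);return o,d[0]
print("ring",tri([r((286.32,208.9),T4),r((283.95,174.99),T5)]))
print(plane("wrist",[(286.32,208.9)],.081,T4),plane("wrist",[(283.95,174.99)],.081,T5))
f=lambda p:(250+(p[0]-400)/5.714,165+p[1]/5.714)
S=plane("wrist",[f(p) for p in[(461,88),(775,97),(459,408),(756,413)]],.08,T4)
print(S,S.mean(0));a=lambda d:np.arctan2(d[1],d[0])
print("yaw left,right,top,bot",a(S[0]-S[2]),a(S[1]-S[3]),a(S[1]-S[0])+np.pi/2,a(S[3]-S[2])+np.pi/2)
g=lambda p:(180+p[0]/2,60+p[1]/2)
S=plane("wrist",[g(p) for p in[(161,175),(262,178),(160,282),(257,285)]],.08,T5)
print(S.mean(0),a(S[0]-S[2]),a(S[1]-S[3]),a(S[1]-S[0])+np.pi/2,a(S[3]-S[2])+np.pi/2)
# key tip edge & bit centre in tool coords
p=arm.camera_params("wrist");X=plane("wrist",[f((578,382)),f((578,420))],.033,p["hand_eye"]);print("tip tool",X)
# top view keyhole
print(plane("top",[(155+555/3,180+125/3)],.08))
s=arm.get_state();print(s['eef_pos'],s['ee_rot'])
E
```

```text
ring (array([ 0.4973, -0.0967,  0.083 ]), [np.float64(7.348227948182921e-05), np.float64(7.348227948187594e-05)])
[[ 0.4974 -0.0973  0.081 ]] [[ 0.4973 -0.097   0.081 ]]
[[ 0.4776 -0.07    0.08  ]
 [ 0.5247 -0.0758  0.08  ]
 [ 0.4716 -0.1211  0.08  ]
 [ 0.5185 -0.1264  0.08  ]] [ 0.4981 -0.0983  0.08  ]
yaw left,right,top,bot 1.4540227874338403 1.4474616511483267 1.448233107797718 1.4590826822415597
[ 0.4982 -0.0979  0.08  ] 1.4516033843497058 1.4557172252007435 1.448457978619889 1.4450609933147094
tip tool [[0.0074 0.0002 0.033 ]
 [0.003  0.0002 0.033 ]]
[[ 0.4973 -0.0991  0.08  ]]
[ 0.4909 -0.1187  0.2325] [ 3.1402 -0.0006  1.4782]
```

The ring triangulates to z = 83 mm, as expected for the ring top. Keyhole is at (0.4975, -0.0973), yaw 1.451, and the key is centred in the fingers. Moving to just above the keyhole.

Scaled: 0.027 rad / 6.2832 = 0.0043.

>>> advance(
  plan="0,0.022,0.0046,0.02,0.0043 | 0,0.022,0.0046,0.05,0.0043 | 0,0.022,0.0046,0.08,0.0043 | 0,0.022,0.0046,0.105,0.0043 | 0,0.022,0.0046,0.105,0.0043 | 0,0.022,0.0046,0.105,0.0043 | 0,0.022,0.0046,0.105,0.0043",
  squeeze=40,
)

```text
t: 6.57
eef_pos: [0.4979, -0.0979, 0.1282]
ee_rot: [3.141, 0.0, 1.451]
force: [1.0, -0.9, 1.0]
width: 0.0099
gripper_force: 40.0
```

```bash
python3 - <<'E'
from h import *
im=arm.grab_frame("wrist");s=arm.get_state();print(s['eef_pos'],s['ee_rot'],s['q'][5])
a=cv2.resize(im[200:300,215:345,::-1],(780,600),interpolation=2);cv2.imwrite("pics/c5.png",a)
E
```

```text
[ 0.4982 -0.0979  0.1287] [ 3.1393 -0.0002  1.451 ] 2.8275977510621186
```

View pics/c5.png

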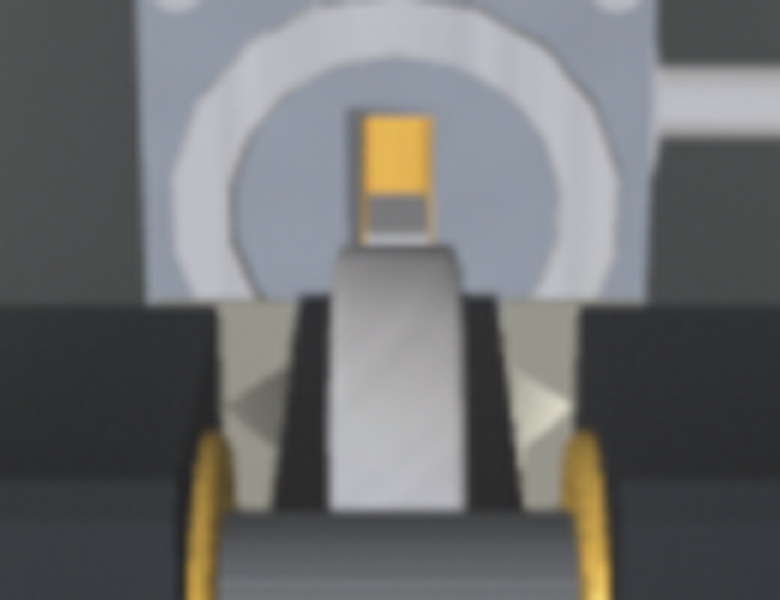

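The zoom shows the keyhole spanning x 347–434 and the bit 363–432, so the bit is about 0.5 mm right of centre and lined up in yaw. Nudging it and lowering the tip into the plate.

>>> advance(
  plan="0,0.0006,-0.0006,0,0 | 0,0.0006,-0.0006,0,0 | 0,0.0006,-0.0006,0.006,0 | 0,0.0006,-0.0006,0.012,0 | 0,0.0006,-0.0006,0.016,0 | 0,0.0006,-0.0006,0.02,0 | 0,0.0006,-0.0006,0.024,0 | 0,0.0006,-0.0006,0.024,0 | 0,0.0006,-0.0006,0.024,0",
)

```text
t: 7.37
eef_pos: [0.4967, -0.0975, 0.1027]
ee_rot: [-3.142, 0.0, 1.45]
force: [1.9, -0.1, -2.5]
width: 0.0095
gripper_force: 40.0
```

The bit is in the plate with almost no side force. Now past the pins, with a firmer grip.

>>> advance(
  plan="0,0,0,0,0 | 0,0,0,0.003,0 | 0,0,0,0.006,0 | 0,0,0,0.009,0 | 0,0,0,0.012,0 | 0,0,0,0.014,0 | 0,0,0,0.014,0 | 0,0,0,0.014,0",
  squeeze=58,
)

```text
t: 8.03
eef_pos: [0.4971, -0.0975, 0.0891]
ee_rot: [3.14, -0.0, 1.45]
force: [4.0, -0.6, -2.4]
width: 0.0096
gripper_force: 58.0
```

>>> advance(
  plan="0,0,0,0.001,0 | 0,0,0,0.002,0 | 0,0,0,0.003,0 | 0,0,0,0.003,0 | 0,0,0,0.003,0",
)

```text
t: 8.45
eef_pos: [0.497, -0.0975, 0.087]
ee_rot: [3.14, 0.0, 1.451]
force: [0.4, 0.7, 9.9]
width: 0.0099
gripper_force: 58.0
```

```bash
python3 - <<'E'
from h import *
im=arm.grab_frame("wrist");s=arm.get_state();print(s['eef_pos'],s['ee_rot'],s['force'],s['moment'])
a=cv2.resize(im[200:300,215:345,::-1],(520,400),interpolation=2);b=arm.grab_frame("side")[225:295,260:340,::-1]
cv2.imwrite("pics/c6.png",np.hstack([a[:,:420],cv2.resize(b,(380,400),interpolation=2)]))
E
```

```text
[ 0.497  -0.0975  0.087 ] [ 3.1404 -0.      1.4507] [-0.9958  1.2105 11.0412] [ 0.3798 -0.1323 -0.0122]
```

View pics/c6.png

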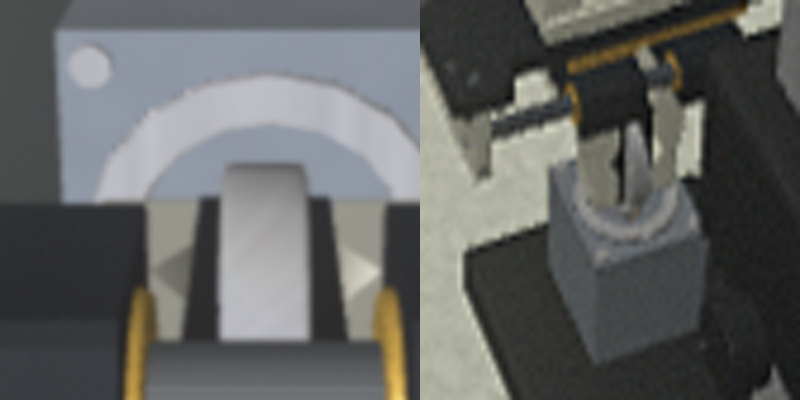

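The bow sits at the same image row as before (about 241), so the key hasn't slipped in the fingers. The side view shows it deep in the lock. Pressing a little more to see whether the resistance is hard (collar) or gives (pins).

>>> advance(
  plan="0,0,0,0.0005,0 | 0,0,0,0.001,0 | 0,0,0,0.001,0 | 0,0,0,0.001,0",
)

```text
t: 8.88
eef_pos: [0.497, -0.0976, 0.0869]
ee_rot: [3.14, 0.0, 1.451]
force: [-4.1, 2.7, 20.8]
width: 0.0097
gripper_force: 58.0
```

>>> advance(
  plan="0,0,0,0.001,0 | 0,0,0,0.001,0 | 0,0,0,0.001,0",
)

```text
t: 9.13
eef_pos: [0.4971, -0.0976, 0.0869]
ee_rot: [3.14, 0.0, 1.451]
force: [-7.4, 4.8, 30.5]
width: 0.0098
gripper_force: 58.0
```

Hard stop at TCP z = 0.0869, exactly the height for the collar home. Easing to a light push and turning clockwise.

Scaled: 0.4 rad / 6.2832 = 0.0637.

>>> advance(
  plan="0,0,0,-0.0018,0 | 0,0,0,-0.0018,0 | 0,0,0,-0.0018,0 | 0,0,0,-0.0018,0.0159 | 0,0,0,-0.0018,0.0318 | 0,0,0,-0.0018,0.0477 | 0,0,0,-0.0018,0.0637",
)

```text
t: 9.72
eef_pos: [0.4973, -0.0975, 0.087]
ee_rot: [3.14, -0.001, 1.046]
force: [-0.2, 1.9, 13.5]
width: 0.0097
gripper_force: 58.0
```

```bash
python3 -c "
from h import *
s=arm.get_state();print(s['moment'],s['ee_rot'])"
```

```text
[0.5738 0.0663 0.1158] [ 3.1401 -0.0006  1.0461]
```

Turning freely with a small spring moment. Continuing.

Scaled: 1.22 rad / 6.2832 = 0.1942.

>>> advance(
  plan="0,0,0,0,0.0159 | 0,0,0,0,0.0318 | 0,0,0,0,0.0477 | 0,0,0,0,0.0637 | 0,0,0,0,0.0796 | 0,0,0,0,0.0955 | 0,0,0,0,0.1114 | 0,0,0,0,0.1273 | 0,0,0,0,0.1432 | 0,0,0,0,0.1592 | 0,0,0,0,0.1751 | 0,0,0,0,0.191 | 0,0,0,0,0.1942 | 0,0,0,0,0.1942 | 0,0,0,0,0.1942 | 0,0,0,0,0.1942",
)

```text
t: 11.05
eef_pos: [0.4976, -0.0976, 0.087]
ee_rot: [3.142, -0.002, -0.169]
force: [-0.7, 0.9, 12.4]
width: 0.0094
gripper_force: 58.0
```

```bash
python3 - <<'E'
from h import *
im=arm.grab_frame("wrist");s=arm.get_state();print(s['eef_pos'],s['ee_rot'],s['force'],s['moment'])
b=arm.grab_frame("side")[215:305,250:350,::-1]
cv2.imwrite("pics/c7.png",np.hstack([cv2.resize(im[...,::-1],(400,300)),cv2.resize(b,(400,300),interpolation=2)]))
E
```

```text
[ 0.4976 -0.0976  0.087 ] [ 3.1416 -0.0021 -0.169 ] [ 0.0616  1.1211 12.6767] [ 0.0942 -0.2664  0.0435]
```

View pics/c7.png

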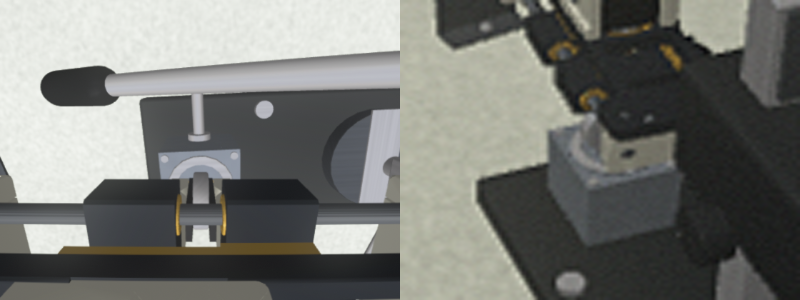

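The wrist view shows the key turned crosswise, and a gap at (199,145) between the case and the rod toward the handle that was bridged before. So the bolt is drawn. Total turn is 1.62 rad, the collar is seated with 12 N of push, and the grip is 58 N. Handing in.

```bash
python3 -c "
from station import arm
print(arm.job_done())"
```

```text
the job is handed in; nothing more can be done
None
```

I put the middle key fully into the lock, turned it 1.62 rad clockwise and handed the job in at about 11 s, with the gripper still holding it turned at 58 N; the camera shows the bolt drawn, but no judging result came back.

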